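# Run the fish carrier round the feed track

## Task

Push the wooden disc that bears the limewood fish along its L-shaped feed track, round the bend, until it rests against the steel stop at the far end. Keep it flat in the track, do not lift it out, then let go of it; leave the plain spare disc on the bench where it is.

Things in the scene. Friction and masses are not known exactly. Their poses are not given: they have to be found in the camera images.
- fish_carrier: The carrier to push: a waxed dark-wood disc, 80 mm across and 28 mm thick, about 0.16 kg, loose on the track's first straight, with a pale limewood fish, 72 mm long, fixed on top (within the disc's rim; its back is 54 mm above the disc's underside). Origin: centre of the disc's underside, z up; x to the fish's nose, at any angle.
- track: Fixed L-shaped channel of waxed wood, 86 mm wide: 8 mm base, rails 12 mm thick, 20 mm high above it. Origin: on the bench, at the bend's centre of curvature. Centre line (mm, own frame): from the open end (105,-150) in +y to (105,0), a quarter circle of radius 105 about the origin to (0,105), then in -x to the steel stop's face at x=-115. The disc starts between y=-75 and -20.
- home (a point): Point on the channel floor (8 mm above the bench) under the disc's centre when the disc touches the stop bar: (-75,105) mm in the track's frame; same axes as the track. The stop bar is 20 mm high above the floor.
- spare_carrier: Bystander: a plain spare disc of the same wood, 80 mm across and 28 mm thick, without a fish, lying on the bench inside the elbow of the track. Origin: centre of its underside. Not to be disturbed.
Not all that is in view belongs to the job. What is shaped like the fish_carrier but purple, red or turquoise is not meant.

How it is judged (in metres and radians):
On the way:
1. the fish carrier goes through the bend in its channel (x of fish_carrier in the frame of track above 0.045 m and y of fish_carrier in the frame of track above 0.045 m and z of fish_carrier in the frame of track below 0.018 m), for 0.05 s.
At the end, for the whole second after the job is handed in: The fish carrier lies flat and at rest on the channel floor, its centre within 15 mm of the point where it touches the stop; the spare disc is within 20 mm of where it began (horizontal distance between fish_carrier and home below 0.015 m and z of fish_carrier in the frame of home below 0.005 m and angle between fish_carrier's own z axis and vertical below 0.1 rad and linear speed of fish_carrier below 0.02 m/s and distance of spare_carrier from where it was at the start of the episode below 0.02 m).
It fails at once if the fish carrier is lifted more than 15 mm off the channel floor (z of fish_carrier in the frame of track above 0.023 m).
It fails at once if the fish carrier is tipped by more than 20 degrees (angle between fish_carrier's own z axis and vertical above 0.35 rad).
It fails at once if the spare disc is moved more than 20 mm (distance of spare_carrier from where it was at the start of the episode above 0.02 m).
It also fails if it takes over 42 s, if anything falls off the work surface, if the arm or the gripper's body presses on something with over 40 N, if the wrist force passes 120 N, or if a joint passes its speed limit or range.

## Robot

A 6-joint arm with a two-finger parallel gripper is mounted at the origin on the work surface. World frame = base frame: x ahead of the robot, y to its left, z up, the work surface at z = 0. Lengths are in mm, angles in rad, forces in N, time in s.
With the tool pointing down it reaches from about 400 to 925 mm from the base axis. Payload 12.5 kg.
Tool frame: the origin (TCP) lies between the finger pads; the fingertips stand 11 mm ahead of it and the grasp point (between the pads) lies 8 mm behind it (env.tip_extent is the distance from the TCP to the fingertips, in mm); x points along the fingers, z is the direction in which the jaws open and shut, and the axes are right-handed (so a half turn about x gives the same grasp; the last joint's range is limited). The gripper opens to 95 mm and grips with 3 to 60 N. Pads are 20 mm wide; open, the fingers measure 119 mm over their backs; the gripper's body (75 mm by 180 mm) begins 59 mm behind the grasp point.
Start: joints at [-1.452, 0.491, 1.559, -0, 1.092, -0.106], TCP at [139.342, -609.286, 225.661] pointing down, gripper open.
Joint ranges: [-3.1, 3.1], [-0.84, 2.19], [0.05, 2.79], [-1.13, 4.28], [0.06, 2.93], [-2.69, 2.69]. Speed limits (rad/s): [2.22, 2.22, 2.79, 3.14, 3.14, 3.14].

## Interface

Orientations are given as [roll, pitch, yaw] about the fixed x, y, z axes, in that order (R = Rz(yaw) Ry(pitch) Rx(roll)).
In Python, from cell import status, imaging, env gives the robot as it stands. The module is installed in compiled form; this text tells all that it offers.
- The arm moves only by the tool apply_moves, never from a script. Its argument "increments" is a list of rows, each a list of 5 numbers: the closure, from 0 (fully open) to 1 (shut), then the shift along the tool's x, y, z in mm, then the turn about the tool's x in degrees. A call has 1 to 10 rows; each row shifts and turns the commanded pose from where the row before left it, along the tool's axes as they then stand; what a row does not reach is not made up. A row lasts 1/10 s, in which the tool goes at most 50 mm and 8.59 degrees, less where a joint would pass 70% of its speed; a pose out of reach is approached as far as the arm can. A call with a gripper value outside its range is refused whole. The fingers move at their own pace and stop on an object; the grip force is fixed at half the most. Time passes only in rows, so rows that do not move let the fingers close. It gives the time, the measured TCP pose, the force and the opening at its end, in the units of the state.
- status.state(): the state, without advancing time (a new reading comes with each control period).
- imaging.read_camera(name): name is "side" or "top" or "wrist"; returns a dict with "pixels" (384x512x3 uint8, red, green, blue), "fovy" (degrees; the focal length in pixels is half the picture's height over the tangent of half this angle, whatever the lens; pixels are square), "cx", "cy" (the principal point, pixels), "distortion" ([k1, k2, p1, p2, k3] as OpenCV has them; the pictures are not rectified), "R" (3x3) and "t" (3): a world point X has camera coordinates R X + t. Camera axes: x right, y down, z forward; pixel columns grow to the right and rows downward; lengths in mm; the calibration is good to about 2 mm. A picture is of the moment at which its call begins. There is no depth.
- env.job_done(): hands the job in, once; it reports no verdict.
The state is a dict: "t": time; "joints": joint angles; "qvel": joint speeds; "tau": joint torques, N m; "eef_pos": TCP position; "tcp_rot": TCP orientation; "ft_force": force on the tool from outside, world axes, zero at the start; "moment": the same for the moment, N m; "opening": opening from 0.0 (shut) to 1.0 (fully open).
Only numpy, scipy, OpenCV 4.12 (cv2) and the standard library are available. Lean on these libraries where they do the work, as an engineer would, in place of code of your own. Each camera call takes 0.05 s, during which the arm holds its last target. There are 200 camera calls.

## Working session

There is one attempt and no reset: what is moved stays moved. The work goes in short steps, Python scripts to look and compute and a tool call to move; the robot and the scene stay as the last step left them, time stands still between calls to the robot, and variables do not carry over. Pictures are saved under pics/ and viewed, about 8 in all and at most 12, crops included, and the job is handed in when it is done.

Besides the shell and the picture viewer there is one more tool, called after ">>>" as a command line: name --pt "numbers of a row" for each row, then --argument value for the rest. apply_moves: Moves the arm, as the interface text tells. Its arguments: {"type":"object","properties":{"increments":{"type":"array"}},"required":["increments"]}

```bash
mkdir -p pics
cat > h.py <<'E'
import numpy as np, cv2
from cell import status, imaging, env
def K(c):
    f=c["pixels"].shape[0]/2/np.tan(np.radians(c["fovy"])/2)
    return np.array([[f,0,c["cx"]],[0,f,c["cy"]],[0,0,1.]])
def cast(c,uv,z):
    uv=np.array(uv,float).reshape(-1,1,2)
    n=cv2.undistortPoints(uv,K(c),np.array(c["distortion"],float)).reshape(-1,2)
    R=np.array(c["R"]);t=np.array(c["t"]).ravel()
    d=np.c_[n,np.ones(len(n))]@R; o=-R.T@t
    return o+d*((z-o[2])/d[:,2])[:,None]
def proj(c,X):
    R=np.array(c["R"],float);t=np.array(c["t"],float).ravel()
    return cv2.projectPoints(np.array(X,float).reshape(-1,3),cv2.Rodrigues(R)[0],t,K(c),np.array(c["distortion"],float))[0].reshape(-1,2)
def save(c,n): cv2.imwrite(n,c["pixels"][:,:,::-1])
E
python3 - <<'E'
from h import *
import pickle
s=status.state();print({k:np.round(v,3) for k,v in s.items()})
cs={n:imaging.read_camera(n) for n in("top","side","wrist")}
pickle.dump(cs,open("c0.pkl","wb"))
for n in cs: save(cs[n],f"pics/{n}0.png"); print(n,-np.array(cs[n]["R"]).T@np.array(cs[n]["t"]).ravel(),cs[n]["fovy"])
E
```

```text
{'t': np.float64(0.0), 'joints': array([-1.452,  0.492,  1.559,  0.   ,  1.092, -0.106]), 'qvel': array([-0.001,  0.001, -0.   , -0.001, -0.   ,  0.001]), 'tau': array([-5.0000e-03, -6.1265e+01, -2.5818e+01,  6.9000e-02,  4.8000e-02,
       -0.0000e+00]), 'eef_pos': array([ 139.333, -609.038,  225.065]), 'tcp_rot': array([3.035, 1.57 , 1.689]), 'ft_force': array([-0.099, -0.073, -0.263]), 'moment': array([ 0.009, -0.025, -0.009]), 'opening': np.float64(1.001)}
top [432.38604996 -40.10817119 953.87025304] 43.304751668808976
side [399.0496842  647.16417171 467.1497816 ] 56.42863249614019
wrist [ 211.16259227 -593.35036863  384.57452713] 67.92198356547155
```

View pics/top0.png

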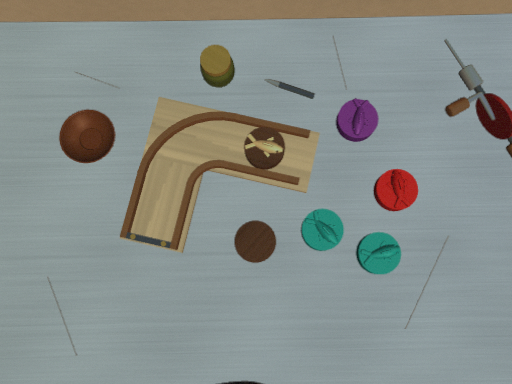

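View pics/side0.png

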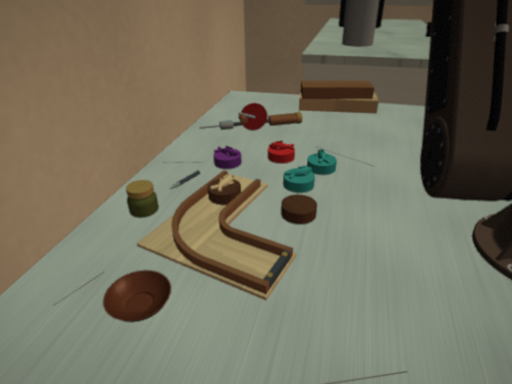

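Top view: the candidates are disc with pale fish at (264,148), dark and on the track's first straight; purple (358,120), red (396,190) and turquoise (322,229), (379,253), which are decoys by colour; and the plain spare (255,241). The first fits. The stop is at (152,240). I'll enlarge this area to confirm.

Run:
```python
from h import *
import pickle
c=pickle.load(open("c0.pkl","rb"))["top"]
p=c["pixels"][85:260,105:330,::-1]
cv2.imwrite("pics/crop.png",cv2.resize(p,None,fx=3.4,fy=3.4,interpolation=cv2.INTER_CUBIC))
hsv=cv2.cvtColor(c["pixels"],cv2.COLOR_RGB2HSV)
for q in [(264,160),(255,241),(205,117),(300,180),(152,240),(275,149),(180,180)]: print(q,hsv[q[1],q[0]])
```

```text
(264, 160) [ 12 133  69]
(255, 241) [ 14 129  65]
(205, 117) [ 14 133 107]
(300, 180) [ 21  88 159]
(152, 240) [102  48  69]
(275, 149) [ 36  61 185]
(180, 180) [ 21  84 163]
```

View pics/crop.png

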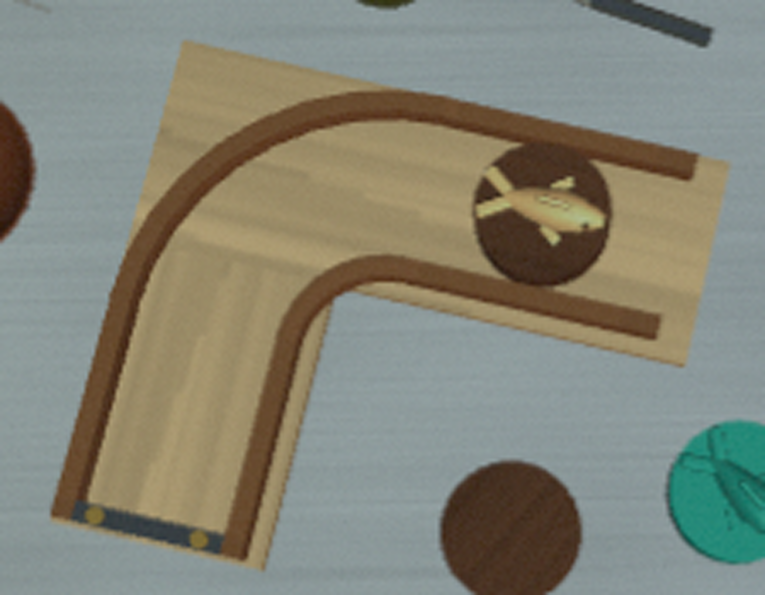

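The crop confirms it: a dark disc with a pale fish, nose to the right, at crop (545,212), which is about full-image (265,147), on the first straight. The spare is at crop (511,530). Next I get the track frame from the rail lines, and the disc from its dark mask.

```bash
cat > frame.py <<'E'
from h import *
import pickle
def track(c,v=False):
    k=lambda q:np.array(q,float)/3.4+[105,85]
    hsv=cv2.cvtColor(c["pixels"],cv2.COLOR_RGB2HSV)
    m=(hsv[...,1]>105)&(hsv[...,2]>85)&(hsv[...,0]<20)
    # rail straight sections (crop coordinates from the viewed picture)
    segs=dict(o1=((450,110),(680,160)),i1=((430,272),(645,325)),o2=((125,300),(72,490)),i2=((288,345),(240,535)))
    L={}
    yy,xx=np.nonzero(m); P=np.c_[xx,yy]
    for n,(a,b) in segs.items():
        a,b=k(a),k(b); d=(b-a)/np.linalg.norm(b-a); r=P-a
        s=r@d; e=np.abs(r@[-d[1],d[0]])
        q=P[(s>0)&(s<np.linalg.norm(b-a))&(e<5)]
        X=cast(c,q,28)[:,:2]; vx,vy,x0,y0=cv2.fitLine(X.astype(np.float32),cv2.DIST_HUBER,0,.01,.01).ravel()
        D=np.array([vx,vy]); 
        if D@(cast(c,[b],28)-cast(c,[a],28))[0,:2]<0: D=-D
        L[n]=(np.array([x0,y0]),D)
    d1=L["o1"][1]+L["i1"][1]; d1/=np.linalg.norm(d1)   # track -y
    d2=L["o2"][1]+L["i2"][1]; d2/=np.linalg.norm(d2)   # track -x
    n1=np.array([-d1[1],d1[0]]); n2=np.array([-d2[1],d2[0]])
    if v: print("gap1",(L["o1"][0]-L["i1"][0])@n1,"gap2",(L["o2"][0]-L["i2"][0])@n2,"dot",d1@d2)
    A=np.array([n1,n2]); b=[n1@(L["o1"][0]+L["i1"][0])/2,n2@(L["o2"][0]+L["i2"][0])/2]
    C=np.linalg.solve(A,b)      # track (105,105)
    ang=lambda d:np.arctan2(d[1],d[0])
    t1=ang(-d2); t2=ang(-d1)-np.pi/2
    th=t1+((t2-t1+np.pi)%(2*np.pi)-np.pi)/2
    R=np.array([[np.cos(th),-np.sin(th)],[np.sin(th),np.cos(th)]])
    if v: print("angles",t1,t2)
    return C-R@[105,105],R,th
E
python3 - <<'E'
from frame import *
c=pickle.load(open("c0.pkl","rb"))["top"]
o,R,th=track(c,1)
print("origin",o,"th",th)
k=lambda q:np.array(q,float)/3.4+[105,85]
T=lambda X:(X[:,:2]-o)@R
print("stop face",T(cast(c,[k((78,503)),k((228,538))],28)))
print("rail ends",T(cast(c,[k((694,166)),k((658,328)),k((52,515)),k((247,558))],28)))
np.savez("track.npz",o=o,R=R,th=th)
hsv=cv2.cvtColor(c["pixels"],cv2.COLOR_RGB2HSV)
dark=((hsv[...,2]<85)&(hsv[...,0]<20)&(hsv[...,1]>90)).astype(np.uint8)
for n,(u,v),z in(("fish",(264,148),36),("spare",(255,241),28)):
    w=np.zeros_like(dark);w[v-27:v+28,u-27:u+28]=1
    cs,_=cv2.findContours(dark*w,cv2.RETR_EXTERNAL,cv2.CHAIN_APPROX_NONE)
    q=max(cs,key=cv2.contourArea);h=cv2.convexHull(q)
    (a,b),r=cv2.minEnclosingCircle(h); e=cv2.fitEllipse(h)
    X=cast(c,[(a,b),(a+r,b),e[0]],z); print(n,(a,b,r),e,X.round(1),"track",T(X).round(1))
for n,q in(("home",(-75,105)),("far",(105,-150)),("bend",(74,74))): print(n,o+R@q)
E
```

```text
gap1 97.13667 gap2 -97.6956 dot 0.0042481124
angles -0.24290565 -0.24715388
origin [577.23300895  51.81598189] th -0.24502972
stop face [[-115.02863083  145.84574867]
 [-115.30285859   59.22291955]]
rail ends [[ 153.01263283 -149.68339483]
 [  55.21112382 -149.80472449]
 [-124.70750469  158.14341052]
 [-123.70048624   46.08127271]]
fish (264.0, 151.5, 19.163867950439453) ((263.99566650390625, 156.08584594726562), (24.350120544433594, 38.60039138793945), 88.8796615600586) [[653.5 -40.9  36. ]
 [652.8 -78.2  36. ]
 [644.3 -40.7  36. ]] track [[  96.5  -71.5]
 [ 104.8 -107.8]
 [  87.6  -73.5]]
spare (254.96665954589844, 241.27777099609375, 20.373016357421875) ((254.87738037109375, 241.276611328125), (40.178524017333984, 40.58195495605469), 1.7616161108016968) [[480.3 -20.5  28. ]
 [479.6 -59.3  28. ]
 [480.3 -20.3  28. ]] track [[ -76.5  -93.6]
 [ -67.8 -131.5]
 [ -76.5  -93.5]]
home [529.94468904 171.87353361]
far [ 642.70890138 -119.17498094]
bend [666.973941   105.65431139]
```

```bash
cat >> h.py <<'E'
from scipy.spatial.transform import Rotation as Ro
_t=None
def tr():
    d=np.load("track.npz"); return d["o"],d["R"],float(d["th"])
def here():
    s=status.state(); Rt=Ro.from_euler("xyz",s["tcp_rot"]).as_matrix(); o,R,th=tr()
    p=np.array(s["eef_pos"]); return s,p,Rt,(p[:2]-o)@R
def to(q,z):   # shift in tool axes to reach track point q at height z
    s,p,Rt,_=here(); o,R,th=tr(); g=np.r_[o+R@q,z]; return Rt.T@(g-p)
E
python3 - <<'E'
from h import *
s,p,Rt,q=here(); o,R,th=tr()
print(Rt.round(3)); print("track pos",q)
c=imaging.read_camera("top") if 0 else None
yaw=lambda v:np.degrees(np.arctan2(v[1],v[0]))
print("tool y yaw",yaw(Rt[:,1]),"tool z yaw",yaw(Rt[:,2]),"track+y yaw",np.degrees(th)+90)
print("to above start",to((105,-148),150), "low",to((105,-148),26))
import pickle
c=pickle.load(open("c0.pkl","rb"))["top"]
X=cast(c,[(264.6,148.2)],36);print(X,(X[:,:2]-o)@R)
E
```

```text
[[-0.     0.975  0.223]
 [ 0.001  0.223 -0.975]
 [-1.     0.    -0.001]]
track pos [-264.50201216 -747.4139676 ]
tool y yaw 12.877678301219468 tool z yaw -77.12231596855212 track+y yaw 75.96083132143664
to above start [  75.58200417  600.81578303 -367.13964903] low [ 199.58195861  600.80117871 -367.03435317]
[[660.02036936 -42.20910397  36.        ]] [[103.12360378 -71.13358579]]
```

>>> apply_moves --pt "1 0 37 -23 0" --pt "1 0 37 -23 0" --pt "1 0 37 -23 0" --pt "1 0 37 -23 0" --pt "1 0 37 -23 0" --pt "1 0 37 -23 0" --pt "1 0 37 -23 0" --pt "1 0 37 -23 0" --pt "1 0 37 -23 0" --pt "1 0 37 -23 0"

```text
t: 1.15
eef_pos: [449.8, -301.1, 225.6]
tcp_rot: [-1.08, 1.571, -2.426]
ft_force: [0.5, -0.1, 0.2]
opening: 0.218
```

>>> apply_moves --pt "1 0 38 -23 0" --pt "1 0 38 -23 0" --pt "1 0 38 -23 0" --pt "1 0 38 -23 0" --pt "1 0 38 -23 0" --pt "1 0 38 -23 0" --pt "1 0 0 0 8.5" --pt "1 0 0 0 8.5" --pt "1 0 0 0 8" --pt "1 0 0 0 2"

```text
t: 2.15
eef_pos: [640.2, -117.0, 225.2]
tcp_rot: [-1.432, 1.57, 3.029]
ft_force: [-0.7, -0.0, 0.4]
opening: 0.002
```

```bash
cat > st.py <<'E'
from h import *
s,p,Rt,q=here(); o,R,th=tr()
yaw=lambda v:np.degrees(np.arctan2(v[1],v[0]))
print("t",s["t"],"track",q.round(1),"z",p[2].round(1),"-z yaw in track",(yaw(-Rt[:,2])-np.degrees(th)).round(1),"tilt",Rt[2].round(3),"F",s["ft_force"].round(1),"open",s["opening"].round(2),"j6",s["joints"][5].round(2))
E
python3 st.py; python3 -c "
from h import *
print(to((105,-142),26))"
```

```text
[199.2266672    3.01981443  -6.56820442]Traceback (most recent call last):
  File "st.py", line 4, in <module>
    print("t",s["t"],"track",q.round(1),"z",p[2].round(1),"-z yaw in track",(yaw(-Rt[:,2])-np.degrees(th)).round(1),"tilt",Rt[2].round(3),"F",s["ft_force"].round(1),"open",s["opening"].round(2),"j6",s["joints"][5].round(2))
                                                                                                                                                                            ^^^^^^^^^^^^^^^^^^
AttributeError: 'float' object has no attribute 'round'
```

>>> apply_moves --pt "1 40 3 -3 0" --pt "1 40 0 -3 0" --pt "1 40 0 0 0" --pt "1 30 0 0 0" --pt "1 0 0 0 0"

```text
t: 2.65
eef_pos: [642.6, -111.6, 71.5]
tcp_rot: [-1.579, 1.564, 2.887]
ft_force: [-0.1, 0.7, -0.3]
opening: 0.01
```

```bash
sed -i 's/s\["opening"\].round(2)/round(float(s["opening"]),2)/' st.py; python3 st.py
python3 - <<'E'
from h import *
for n in ("top","wrist"):
    c=imaging.read_camera(n); save(c,f"pics/{n}1.png")
a=cv2.imread("pics/top1.png")[70:270,100:340]; b=cv2.imread("pics/wrist1.png")
cv2.imwrite("pics/both1.png",np.hstack([cv2.resize(a,(460,384)),b[:,86:426]]))
print(to((105,-142),26))
E
```

```text
t 2.65 track [ 103.1 -142.7] z 71.5 -z yaw in track 89.9 tilt [-1.    -0.007 -0.   ] F [-0.1  0.7 -0.3] open 0.01 j6 1.54
[50.03524774 -0.40800974 -0.73926228]
```

View pics/both1.png

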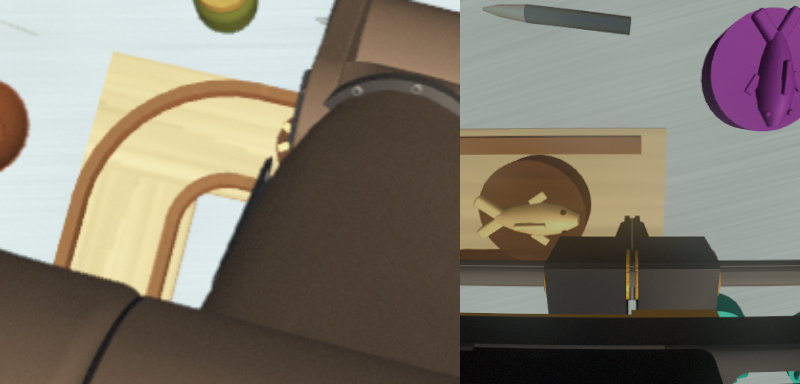

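The wrist view shows the closed fingertip at (632,222) and the disc at (535,210) to its left, with a gap along the track and the path clear. Continuing down.

>>> apply_moves --pt "1 20 -1 0 0" --pt "1 15 0 0 0" --pt "1 8 0 0 0" --pt "1 0 0 0 0"

```text
t: 3.15
eef_pos: [643.5, -111.9, 32.3]
tcp_rot: [-1.463, 1.57, 3.003]
ft_force: [-0.2, -0.0, 0.0]
opening: 0.005
```

```bash
python3 st.py; python3 -c "
from h import *
print(to((105,-120),28))"
```

```text
t 3.15 track [ 104.1 -142.8] z 32.3 -z yaw in track 89.9 tilt [-1.    -0.001  0.   ] F [-0.2 -0.   0. ] open 0.01 j6 1.54
[  4.32671236   0.91584564 -22.76293138]
```

>>> apply_moves --pt "1 0 0 -8 0" --pt "1 0 0 -8 0" --pt "1 0 0 -6 0" --pt "1 0 0 -6 0" --pt "1 0 0 -6 0" --pt "1 0 0 -8 0" --pt "1 0 0 -8 0" --pt "1 0 0 -8 0" --pt "1 0 0 -8 0" --pt "1 0 0 -8 0"

```text
t: 4.15
eef_pos: [661.9, -39.4, 32.6]
tcp_rot: [0.295, 1.571, -1.522]
ft_force: [0.2, -0.9, 0.6]
opening: 0.004
```

```bash
python3 st.py
cat > plan.py <<'E'
# rows along the centre line: argv = arc length s per row, rows ; s=0 at y=-150
import sys
from h import *
s0,p,Rt,q=here(); o,R,th=tr()
step=float(sys.argv[1]); n=int(sys.argv[2]); 
A=105*np.pi/2
def pt(s):
    if s<150: return np.array([105,s-150.])
    if s<150+A: a=(s-150)/105; return 105*np.array([np.cos(a),np.sin(a)])
    return np.array([-(s-150-A),105.])
ss=np.arange(0,450,.5); s=ss[np.argmin([np.hypot(*(pt(x)-q)) for x in ss])]
yaw=(np.degrees(np.arctan2(-Rt[1,2],-Rt[0,2])-th)+360)%360
want=lambda s:90+90*np.clip((s-100)/(50+A-0),0,1)
for i in range(n):
    s+=step; g=o+R@pt(s); w=np.radians(yaw)+th
    d=g-p[:2]; fz=-np.array([np.cos(w),np.sin(w)]); fy=np.array([-fz[1],fz[0]])*np.sign(np.cross(np.r_[fz,0],np.r_[Rt[:2,1],0])[2] if i==0 else sg)
    sg=np.sign(fz[0]*fy[1]-fz[1]*fy[0])
    print(round(s,1),pt(s).round(0),"y %.1f z %.1f turn %.1f"%(d@fy,d@fz,yaw-want(s)))
    p=np.r_[g,0]; yaw=want(s)
E
python3 plan.py 8 10
```

```text
t 4.15 track [104.3 -68. ] z 32.6 -z yaw in track 89.9 tilt [-1.  0.  0.] F [ 0.2 -0.9  0.6] open 0.0 j6 1.66
90.0 [105. -60.] y 0.7 z -8.0 turn -0.1
98.0 [105. -52.] y -0.0 z -8.0 turn 0.0
106.0 [105. -44.] y -0.0 z -8.0 turn -2.5
114.0 [105. -36.] y 0.4 z -8.0 turn -3.3
122.0 [105. -28.] y 0.8 z -8.0 turn -3.3
130.0 [105. -20.] y 1.3 z -7.9 turn -3.3
138.0 [105. -12.] y 1.7 z -7.8 turn -3.3
146.0 [105.  -4.] y 2.2 z -7.7 turn -3.3
154.0 [105.   4.] y 2.6 z -7.6 turn -3.3
162.0 [104.  12.] y 2.5 z -7.6 turn -3.3
```

>>> apply_moves --pt "1 2 1 -8 0" --pt "1 2 0 -8 0" --pt "1 0 0 -8 -2.5" --pt "1 0 0.4 -8 -3.3" --pt "1 0 0.8 -8 -3.3" --pt "1 0 1.3 -8 -3.3" --pt "1 0 1.7 -7.8 -3.3" --pt "1 0 2.2 -7.7 -3.3" --pt "1 0 2.6 -7.6 -3.3" --pt "1 0 2.5 -7.6 -3.3"

```text
t: 5.15
eef_pos: [681.8, 38.1, 28.3]
tcp_rot: [-1.426, 1.57, -2.794]
ft_force: [-0.4, -0.8, -0.4]
opening: 0.008
```

```bash
python3 st.py;python3 plan.py 8 10
```

```text
t 5.15 track [104.8  12.1] z 28.3 -z yaw in track 115.7 tilt [-1. -0.  0.] F [-0.4 -0.8 -0.4] open 0.01 j6 1.33
170.0 [103.  20.] y 1.9 z -7.8 turn -3.7
178.0 [101.  28.] y 2.2 z -7.7 turn -3.3
186.0 [99. 35.] y 2.1 z -7.7 turn -3.3
194.0 [96. 43.] y 2.0 z -7.8 turn -3.3
202.0 [92. 50.] y 1.8 z -7.8 turn -3.3
210.0 [88. 57.] y 1.7 z -7.8 turn -3.3
218.0 [84. 63.] y 1.5 z -7.8 turn -3.3
226.0 [79. 70.] y 1.4 z -7.9 turn -3.3
234.0 [73. 75.] y 1.3 z -7.9 turn -3.3
242.0 [67. 81.] y 1.1 z -7.9 turn -3.3
```

>>> apply_moves --pt "1 0 2 -7.8 -3.5" --pt "1 0 2.2 -7.7 -3.3" --pt "1 0 2.1 -7.7 -3.3" --pt "1 0 2 -7.8 -3.3" --pt "1 0 1.8 -7.8 -3.3" --pt "1 0 1.7 -7.8 -3.3" --pt "1 0 1.5 -7.8 -3.3" --pt "1 0 1.4 -7.9 -3.3" --pt "1 0 1.3 -7.9 -3.3" --pt "1 0 1.1 -7.9 -3.3"

```text
t: 6.15
eef_pos: [662.5, 114.0, 28.3]
tcp_rot: [-1.45, 1.571, -2.238]
ft_force: [0.6, -0.5, 0.1]
opening: 0.005
```

```bash
python3 st.py;python3 plan.py 8 10
python3 - <<'E'
from h import *
a=imaging.read_camera("side");save(a,"pics/side2.png");b=imaging.read_camera("wrist");save(b,"pics/wrist2.png")
a=cv2.imread("pics/side2.png")[150:300,130:330]
cv2.imwrite("pics/both2.png",np.hstack([cv2.resize(a,(400,300)),cv2.resize(cv2.imread("pics/wrist2.png"),(400,300))]))
E
```

```text
t 6.15 track [67.7 81. ] z 28.3 -z yaw in track 148.9 tilt [-1. -0.  0.] F [ 0.6 -0.5  0.1] open 0.0 j6 0.86
250.0 [61. 86.] y 0.4 z -8.2 turn -4.0
258.0 [54. 90.] y 0.8 z -8.0 turn -3.3
266.0 [47. 94.] y 0.7 z -8.0 turn -3.3
274.0 [40. 97.] y 0.6 z -8.0 turn -3.3
282.0 [ 32. 100.] y 0.4 z -8.0 turn -3.3
290.0 [ 25. 102.] y 0.3 z -8.0 turn -3.3
298.0 [ 17. 104.] y 0.1 z -8.0 turn -3.3
306.0 [  9. 105.] y -0.0 z -8.0 turn -3.3
314.0 [  1. 105.] y -0.1 z -8.0 turn -3.3
322.0 [ -7. 105.] y -0.1 z -8.0 turn -0.4
```

View pics/both2.png

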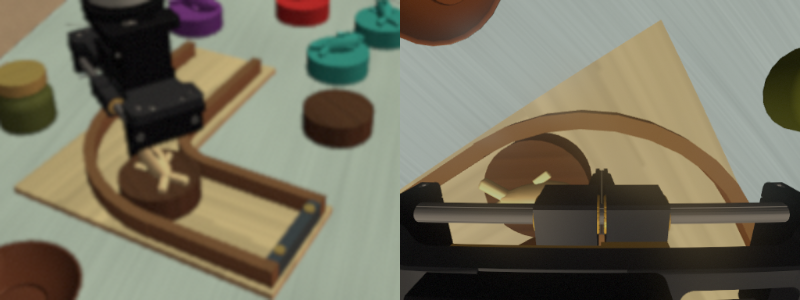

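The side view shows the disc lying flat in the channel at the bend's exit (155,185), and the spare at (338,118) undisturbed. The push continues.

>>> apply_moves --pt "1 0 0.5 -8 -4" --pt "1 0 0.8 -8 -3.3" --pt "1 0 0.7 -8 -3.3" --pt "1 0 0.6 -8 -3.3" --pt "1 0 0.4 -8 -3.3" --pt "1 0 0.3 -8 -3.3" --pt "1 0 0.1 -8 -3.3" --pt "1 0 0 -8 -3.3" --pt "1 0 0 -6 -3.3" --pt "1 0 0 0 0"

```text
t: 7.25
eef_pos: [605.6, 152.8, 28.5]
tcp_rot: [-2.648, 1.57, -2.909]
ft_force: [0.9, 0.1, -0.2]
opening: 0.005
```

```bash
python3 st.py;python3 -c "
from h import *
print(to((-23,105),28))"
```

```text
t 7.25 track [  3.  104.8] z 28.5 -z yaw in track 179.1 tilt [-1. -0. -0.] F [ 0.9  0.1 -0.2] open 0.01 j6 0.4
[  0.52039894  -0.24699724 -25.97538157]
```

Now a slow approach to the stop, watching the force.

>>> apply_moves --pt "1 0 0 -4 0" --pt "1 0 0 -4 0" --pt "1 0 0 -4 0" --pt "1 0 0 -3 0" --pt "1 0 0 -2 0" --pt "1 0 0 -2 0" --pt "1 0 0 -2 0" --pt "1 0 0 0 0"

```text
t: 8.05
eef_pos: [585.3, 158.1, 28.6]
tcp_rot: [-2.383, 1.571, -2.644]
ft_force: [0.2, -0.3, 0.3]
opening: 0.004
```

```bash
python3 st.py
```

```text
t 8.05 track [-17.9 105.1] z 28.6 -z yaw in track 179.1 tilt [-1. -0. -0.] F [ 0.2 -0.3  0.3] open 0.0 j6 0.42
```

>>> apply_moves --pt "1 0 0 -1 0" --pt "1 0 0 -1 0" --pt "1 0 0 -1 0" --pt "1 0 0 -1 0" --pt "1 0 0 0 0"

```text
t: 8.55
eef_pos: [581.6, 159.1, 28.6]
tcp_rot: [-2.144, 1.571, -2.405]
ft_force: [1.0, -0.8, 0.7]
opening: 0.004
```

>>> apply_moves --pt "1 0 0 -1 0" --pt "1 0 0 -1 0" --pt "1 0 0 0 0"

```text
t: 8.85
eef_pos: [579.7, 159.6, 28.6]
tcp_rot: [-2.104, 1.571, -2.364]
ft_force: [-0.2, 0.9, -0.1]
opening: 0.003
```

```bash
python3 st.py
python3 - <<'E'
from h import *
c=imaging.read_camera("side");save(c,"pics/side3.png")
cv2.imwrite("pics/s3.png",cv2.resize(c["pixels"][170:300,150:330,::-1],None,fx=4,fy=4,interpolation=cv2.INTER_CUBIC))
E
```

```text
t 8.85 track [-23.8 105.2] z 28.6 -z yaw in track 179.1 tilt [-1. -0. -0.] F [-0.2  0.9 -0.1] open 0.0 j6 0.42
```

View pics/s3.png

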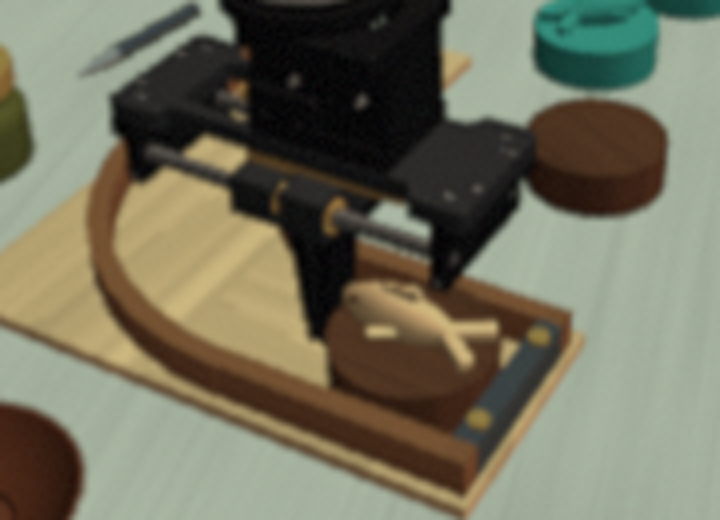

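The side view shows the disc lying flat in the end straight at (415,350), the finger behind it at (325,310), and a small gap to the steel bar at (510,390). No stop force yet, so I advance in small steps.

>>> apply_moves --pt "1 0 0 -1 0" --pt "1 0 0 -1 0" --pt "1 0 0 -1 0" --pt "1 0 0 0 0"

```text
t: 9.3
eef_pos: [578.5, 160.2, 29.1]
tcp_rot: [0.282, 1.567, 0.021]
ft_force: [6.5, -3.3, 0.7]
opening: 0.004
```

>>> apply_moves --pt "1 0 0 -1 0" --pt "1 0 0 -1 0" --pt "1 0 0 0 0"

```text
t: 9.6
eef_pos: [578.2, 160.4, 29.7]
tcp_rot: [0.285, 1.563, 0.025]
ft_force: [12.9, -6.0, 1.0]
opening: 0.003
```

>>> apply_moves --pt "1 0 0 -1 0" --pt "1 0 0 -1 0" --pt "1 0 0 0 0"

```text
t: 9.9
eef_pos: [578.1, 160.6, 30.3]
tcp_rot: [0.29, 1.559, 0.03]
ft_force: [19.1, -9.8, 1.3]
opening: 0.001
```

The stop shows clearly: the force rises with each step while the tool stands still. Backing off, then lifting clear.

>>> apply_moves --pt "1 0 0 4 0" --pt "1 0 0 5 0" --pt "1 0 0 8 0" --pt "1 0 0 10 0" --pt "1 0 0 10 0" --pt "1 0 0 0 0" --pt "1 -30 0 0 0" --pt "1 -45 0 0 0" --pt "1 -45 0 0 0" --pt "1 -45 0 0 0"

```text
t: 10.9
eef_pos: [608.3, 151.9, 195.2]
tcp_rot: [-2.691, 1.57, -2.952]
ft_force: [0.7, -0.5, -0.2]
opening: 0.006
```

>>> apply_moves --pt "1 -30 0 40 0" --pt "1 0 0 45 0" --pt "1 0 0 45 0" --pt "1 0 0 45 0" --pt "1 0 0 45 0" --pt "1 0 0 0 0"

```text
t: 11.5
eef_pos: [824.5, 92.9, 220.4]
tcp_rot: [-2.55, 1.569, -2.813]
ft_force: [-1.3, 0.3, -0.3]
opening: 0.009
```

```bash
python3 st.py
python3 - <<'E'
from h import *
import pickle
cs={n:imaging.read_camera(n) for n in("top","side")}; pickle.dump(cs,open("c1.pkl","wb"))
a=cs["side"]["pixels"][170:300,150:330,::-1]; b=cs["top"]["pixels"][85:260,105:330,::-1]
cv2.imwrite("pics/end.png",np.hstack([cv2.resize(a,(400,300)),cv2.resize(b,(386,300))]))
E
```

```text
t 11.5 track [229.9  99.9] z 220.4 -z yaw in track 179.0 tilt [-1.    -0.001 -0.001] F [-1.3  0.3 -0.3] open 0.01 j6 0.3
```

View pics/end.png

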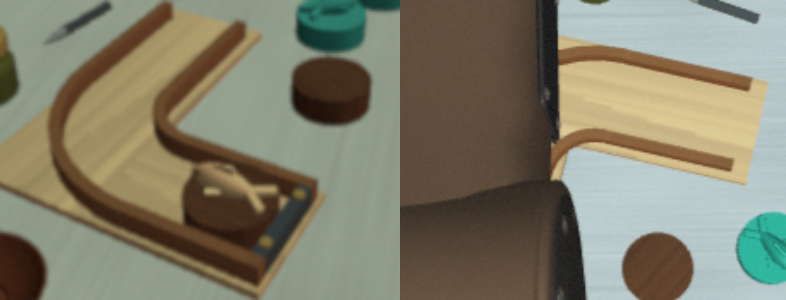

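The side view shows the disc flat against the bar, but the arm hides the end of the track from the top camera. I'll move aside for a measured check.

>>> apply_moves --pt "1 0 -45 -10 0" --pt "1 0 -45 -10 0" --pt "1 0 -45 -10 0" --pt "1 0 -45 -10 0" --pt "1 0 -45 -10 0" --pt "1 0 -45 -10 0" --pt "1 0 -45 -10 0" --pt "1 0 -45 -10 0" --pt "1 0 -45 -10 0" --pt "1 0 0 0 0"

```text
t: 12.6
eef_pos: [626.9, -276.3, 224.6]
tcp_rot: [-1.38, 1.57, -1.644]
ft_force: [0.7, 1.0, 0.6]
opening: 0.005
```

```bash
python3 st.py
python3 - <<'E'
from h import *
c=imaging.read_camera("top"); o,R,th=tr()
hsv=cv2.cvtColor(c["pixels"],cv2.COLOR_RGB2HSV)
dark=((hsv[...,2]<85)&(hsv[...,0]<20)&(hsv[...,1]>90)).astype(np.uint8)
home=proj(c,[[*(o+R@[-75,105]),36]])[0]
for n,(u,v),z in(("fish",home.astype(int),36),("spare",(255,241),28)):
    w=np.zeros_like(dark);w[max(v-24,0):v+25,u-24:u+25]=1
    cs,_=cv2.findContours(dark*w,cv2.RETR_EXTERNAL,cv2.CHAIN_APPROX_NONE)
    q=max(cs,key=cv2.contourArea);(a,b),r=cv2.minEnclosingCircle(q)
    X=cast(c,[(a,b)],z); print(n,(a,b,r),X.round(1),"track",((X[:,:2]-o)@R).round(1))
print("home px",home)
cv2.imwrite("pics/end2.png",cv2.resize(c["pixels"][85:265,105:330,::-1],None,fx=3,fy=3,interpolation=cv2.INTER_CUBIC))
E
```

```text
t 12.6 track [ 127.7 -306.3] z 224.6 -z yaw in track 178.9 tilt [-1.    -0.001  0.   ] F [0.7 1.  0.6] open 0.01 j6 -0.25
fish (170.0, 217.5, 12.54003620147705) [[528.1 140.2  36. ]] track [[-69.1  73.8]]Traceback (most recent call last):
  File "<stdin>", line 9, in <module>
ValueError: max() iterable argument is empty
```

Run:
```python
from h import *
import pickle
c=imaging.read_camera("top"); pickle.dump(c,open("c2.pkl","wb")); o,R,th=tr()
p=c["pixels"].copy()
print(proj(c,[[*(o+R@[-75,105]),36]]))
cv2.imwrite("pics/end2.png",cv2.resize(p[85:265,105:330,::-1],None,fx=3.4,fy=3.3,interpolation=cv2.INTER_CUBIC))
```

```text
[[153.26691281 216.87841927]]
```

View pics/end2.png

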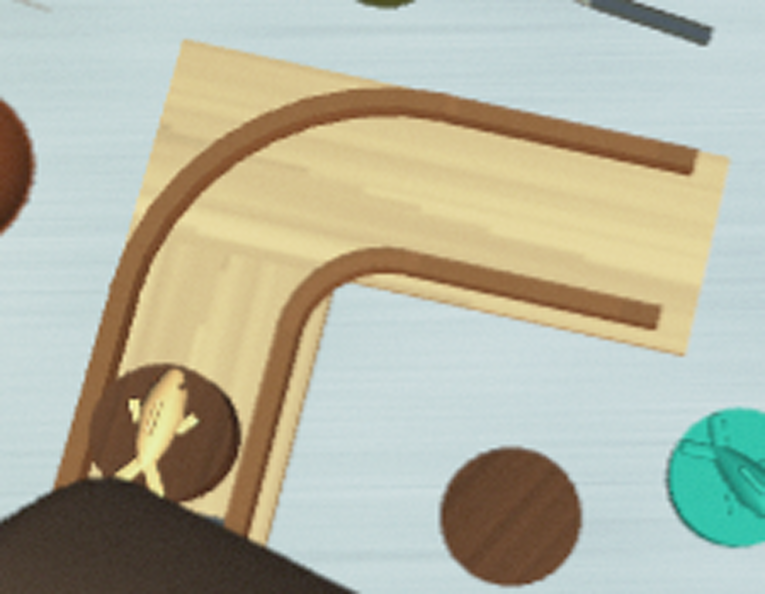

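The top view shows the disc at crop (166,431), full-image (153.8,215.6), against an expected (153.3,216.9), so within about 3 mm of home. The spare at full-image (255.3,241.4) has not moved from its starting (255.0,241.3). Handing in.

```bash
python3 -c "
from h import *
print(env.job_done()); print(status.state()['t'])"
```

```text
the job is handed in; nothing more can be done
None
the job is handed in; nothing more can be done
```

I pushed the limewood-fish disc along the track with the closed fingers, round the bend and up against the steel stop. Then I backed off, lifted clear and handed the job in at about 12.7 s. No verdict was reported.

**Stop contact:** the force rose to about 21 N over the last small steps while the tool stood still, so the disc is seated against the stop.

**Fish disc:** in the last top picture its centre is about 1.3 px, roughly 3 mm, from the computed home point. I read that by eye from a crop. The side view shows it lying flat.

**Spare disc:** it sits within half a pixel of where it started.

**Checks that failed:** the final automatic mask measurement failed, because the picture was brighter and the arm hid part of the stop. It put the disc at a wrong point and then errored on the spare, so I discarded it. The final picture shows only part of the stop bar. I never measured the disc's tilt or height directly.

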